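Close the inspection port and switch the rig to the blue line

ROBOT

A 6-joint arm with a two-finger parallel gripper is mounted at the origin on the work surface. World frame = base frame: x ahead of the robot, y to its left, z up, the work surface at z = 0. Lengths are in mm, angles in rad, forces in N, time in s.
With the tool pointing down it reaches from about 350 to 875 mm from the base axis. Payload 4.2 kg.
Tool frame: the origin (TCP) lies midway between the tips of the shut fingers; the grasp point (between the pads) lies 19 mm behind it; z points along the fingers, y is the direction in which the jaws open and shut (so a half turn about z gives the same grasp; the last joint's range is limited). The gripper opens to 85 mm and grips with 20 to 120 N. Pads are 22 mm wide; open, the fingers measure 114 mm over their backs; the gripper's body (76 mm by 85 mm) begins 54 mm behind the grasp point. The pads swing forward as they close: fully open they stand 13 mm farther back than shut.
Start: joints at [-1.073, 0.385, 0.008, 0, -1.194, -0.259], TCP at [147.853, -607.239, 231.312] pointing down, gripper open.
Joint ranges: [-3.14, 3.14], [-1.21, 2.06], [-1.07, 1.41], [-3.16, 2.05], [-2.99, -0.16], [-3.1, 3.1]. Speed limits (rad/s): [2.79, 2.79, 3.14, 3.14, 3.14, 3.14].

INTERFACE

Orientations are given as a unit quaternion [x, y, z, w].
In Python, from bench import arm gives the robot as it stands. The module is installed in compiled form; this text tells all that it offers.
- The arm moves only by the tool drive_tool, never from a script. Its argument "moves" is a list that holds one entry, the list of rows, each a list of 7 numbers: the opening, from 0 (shut) to 1 (fully open), then the shift along the tool's x, y, z in m, then the turn, a rotation vector about the tool's x, y, z in rad. In form: [[[hand, dx, dy, dz, wx, wy, wz], ...]]. A call has 1 to 20 rows; each row shifts and turns the pose as measured when the row begins, along the tool's axes as they then stand; what a row does not reach is not made up. A row lasts 1/10 s, in which the tool goes at most 50 mm and 8.59 degrees, less where a joint would pass 70% of its speed; a pose out of reach is approached as far as the arm can. A call with a gripper value outside its range is refused whole. The fingers move at their own pace and stop on an object; the grip force is fixed at half the most. Time passes only in rows, so rows that do not move let the fingers close. It gives the time, the measured TCP pose, the force and the opening at its end, in the units of the state.
- arm.read_state(): the state, without advancing time (a new reading comes with each control period).
- arm.get_image(name): name is "scene" or "top" or "wrist"; returns (picture, depth): 400x640x3 uint8, red, green, blue; 400x640 float32, mm along the optical axis (not along the pixel's ray), 0 where there is no reading.
- arm.camera_params(name): a dict with "fov_y" (degrees; the focal length in pixels is half the picture's height over the tangent of half this angle, whatever the lens; pixels are square), "cx", "cy" (the principal point, pixels), "world_from_camera" (4x4, takes a point from camera to world coordinates); the wrist camera has in their place "T_tool_cam" (4x4, takes a point from camera to tool coordinates, whose origin is the TCP and whose axes are the flange's). Camera axes: x right, y down, z forward; pixel columns grow to the right and rows downward; lengths in mm; the calibration is good to about 2 mm. A picture is of the moment at which its call begins: read the wrist's pose just before it. camera_params takes no time and is no camera call.
- arm.job_done(): hands the job in, once; it reports no verdict.
The state is a dict: "clock": time; "joints": joint angles; "joint_vel": joint speeds; "joint_efforts": joint torques, N m; "position": TCP position; "ee_rot": TCP orientation; "contact_force": force on the tool from outside, world axes, zero at the start; "wrist_torque": the same for the moment, N m; "gripper_width": finger opening in mm.
Only numpy, scipy, OpenCV 4.12 (cv2) and the standard library are available. Lean on these libraries where they do the work, as an engineer would, in place of code of your own. Each camera call takes 0.05 s, during which the arm holds its last target.

TASK

Tighten the four loose wing screws of the round inspection cover clockwise, fully home, in cross order: after the first screw the one opposite it, then the other two. Only then turn the blue selector knob until its white end clicks in at the blue disc, going whichever way round does not point it at the red disc on the way. Leave the glass column and the things lying about alone, and let go.

Things in the scene. Friction and masses are not known exactly. Their poses are not given: they have to be found in the camera images.
- wing1 (a joint): Wing screw 1 of the cover: angle in rad, grows clockwise seen from above; 0 = a quarter turn loose, 1.30 = fully home at a hard stop (it starts between 0 and 0.35). It stays where it is left; light friction (about 0.06 N m). The four screws are numbered round the cover, so 1 is opposite 3 and 2 opposite 4.
- wing1_grip (a point): Centre of the black wing of screw 1, on its turning axis, half-way up the wing; the wing is a flat upright blade 60 mm long (point x axis, along the blade), 10 mm thick (y), 28 mm high (14 mm above and below this point; point height 110 mm above the table). z up is the axis. Fully home the blade lies over the red radial line painted on the cover, pointing at the cover's centre.
- wing2 (a joint): Wing screw 2 of the cover: angle in rad, grows clockwise seen from above; 0 = a quarter turn loose, 1.30 = fully home at a hard stop (it starts between 0 and 0.35). It stays where it is left; light friction (about 0.06 N m). The four screws are numbered round the cover, so 1 is opposite 3 and 2 opposite 4.
- wing2_grip (a point): Centre of the black wing of screw 2, on its turning axis, half-way up the wing; the wing is a flat upright blade 60 mm long (point x axis, along the blade), 10 mm thick (y), 28 mm high (14 mm above and below this point; point height 110 mm above the table). z up is the axis. Fully home the blade lies over the red radial line painted on the cover, pointing at the cover's centre.
- wing3 (a joint): Wing screw 3 of the cover: angle in rad, grows clockwise seen from above; 0 = a quarter turn loose, 1.30 = fully home at a hard stop (it starts between 0 and 0.35). It stays where it is left; light friction (about 0.06 N m). The four screws are numbered round the cover, so 1 is opposite 3 and 2 opposite 4.
- wing3_grip (a point): Centre of the black wing of screw 3, on its turning axis, half-way up the wing; the wing is a flat upright blade 60 mm long (point x axis, along the blade), 10 mm thick (y), 28 mm high (14 mm above and below this point; point height 110 mm above the table). z up is the axis. Fully home the blade lies over the red radial line painted on the cover, pointing at the cover's centre.
- wing4 (a joint): Wing screw 4 of the cover: angle in rad, grows clockwise seen from above; 0 = a quarter turn loose, 1.30 = fully home at a hard stop (it starts between 0 and 0.35). It stays where it is left; light friction (about 0.06 N m). The four screws are numbered round the cover, so 1 is opposite 3 and 2 opposite 4.
- wing4_grip (a point): Centre of the black wing of screw 4, on its turning axis, half-way up the wing; the wing is a flat upright blade 60 mm long (point x axis, along the blade), 10 mm thick (y), 28 mm high (14 mm above and below this point; point height 110 mm above the table). z up is the axis. Fully home the blade lies over the red radial line painted on the cover, pointing at the cover's centre.
- port_center (a point): Centre of the top face of the round aluminium cover (diameter 230 mm, top 78 mm above the table, red gasket under it), fixed to the table. The screws stand 78 mm from here, 110 mm from their neighbours, in a square. A flat sight glass 6 mm high is in the middle.
- selector (a joint): Angle in rad of the blue selector knob, grows clockwise seen from above; turns endlessly both ways with a detent every 45 degrees (0.785 rad), about 0.1 N m to pass one. Multiples of pi/2 point at a disc, the odd detents between are closed positions; it starts at the closed one at 0.785. Released off a detent, it snaps to the nearest.
- selector_grip (a point): Grip point on the knob's axis: its bar handle is 66 mm long (point x axis, positive towards its pointer end; that half of the bar is white, the other blue), 14 mm thick (y), from 74 to 110 mm above the table; this point at 94 mm. z up is the axis. Under the bar a blue disc of 68 mm diameter, 66 to 74 mm above the table.
- selector_tip (a point): The imagined point at which the knob points: 72 mm from the axis, straight out from the white end of the bar, at the height of the discs. It turns with the knob.
- console: Fixed square steel box, 180 x 180 x 60 mm, origin at the centre of its underside, that carries the selector knob on its top. Can stand turned by up to 0.8 rad.
- tag_blue: Flat blue disc on the console, 24 mm across and 3 mm high, 72 mm from the knob's axis; origin at its centre, 60 mm above the table. The line wanted: where the knob must finally point. The four discs lie 90 degrees apart, their order varies.
- tag_red: Flat red disc on the console, 24 mm across and 3 mm high, 72 mm from the knob's axis; origin at its centre, 60 mm above the table. The vent line: the knob must not be turned to or past it. The four discs lie 90 degrees apart, their order varies.
- tag_white: Flat white disc on the console, 24 mm across and 3 mm high, 72 mm from the knob's axis; origin at its centre, 60 mm above the table. Another line, may be passed. The four discs lie 90 degrees apart, their order varies.
- tag_black: Flat black disc on the console, 24 mm across and 3 mm high, 72 mm from the knob's axis; origin at its centre, 60 mm above the table. Another line, may be passed. The four discs lie 90 degrees apart, their order varies.
- column: Fixed upright glass column with red screw caps between console and cover: an obstacle, 300 mm high, 52 mm thick at most above its foot (foot disc 84 mm across, 10 mm high). Origin at the centre of its foot on the table, z up. Not to be bumped.
- flask_mid (a point): Loose closed bottle with red cap standing by the work, 64 mm across, 150 mm high; point on its axis 75 mm up. Leave alone.
- jar_mid (a point): Loose amber jar with red lid standing by the work, 64 mm across, 110 mm high; point on its axis 55 mm up. Leave alone.
- wrench_mid (a point): Loose steel wrench 160 mm long (along its x) lying on the table, point near its middle. Leave alone.
- clamp_ring_mid (a point): Loose black clamp ring lying flat, 90 mm across, 20 mm high; point at its centre, 10 mm up. Leave alone.
Things that resemble listed ones, but are neither listed nor needed, are in the scene too. What is shaped like the part that bears wing1 but yellow is not meant.

How it is judged (in metres and radians):
On the way, in this order (a step that is already met when the one before it is completed fails the run):
1. one opposite pair of wing screws is fully home ((value of joint each of wing1, wing3 above 1.2 rad or value of joint each of wing2, wing4 above 1.2 rad)), for 0.1 s.
2. all four wing screws are fully home (value of joint each of wing1, wing2, wing3, wing4 above 1.2 rad), for 0.1 s.
3. the selector points at the blue disc, clicked in (all of step 2 and horizontal distance between selector_tip and tag_blue below 0.012 m), for 0.2 s.
At the end, for the whole second after the job is handed in: All four wing screws are home (joint above 1.2 of 1.3 rad), the selector's pointer is within 12 mm (about 9 degrees) of the blue disc's centre and at rest, and the flask, jar, wrench and clamp ring are within 30 mm of where they were (all of step 3 and velocity of joint selector between -0.1 and 0.1 rad/s and distance of each of flask_mid, jar_mid, wrench_mid, clamp_ring_mid from where it was at the start of the episode below 0.03 m); the robot touches nothing.
It fails at once if two neighbouring wing screws home before an opposite pair is home (not in cross order) (value of joint any of wing1, wing3 above 1.2 rad and value of joint any of wing2, wing4 above 1.2 rad and not (value of joint each of wing1, wing3 above 1.2 rad or value of joint each of wing2, wing4 above 1.2 rad)).
It fails at once if the selector is turned to the red disc (within 20 degrees) (horizontal distance between selector_tip and tag_red below 0.025 m).
It fails at once if a bystander is knocked away or over (30 mm) (distance of any of flask_mid, jar_mid, wrench_mid, clamp_ring_mid from where it was at the start of the episode above 0.03 m).
It fails at once if the glass column is bumped (more than 5 N) (contact force between column and the arm above 5 N or contact force between column and the fingers above 5 N).
It also fails if it takes over 72 s, if anything falls off the work surface, if the arm or the gripper's body presses on something with over 40 N, if the wrist force passes 120 N, or if a joint passes its speed limit or range.

## Working session

There is one attempt and no reset: what is moved stays moved. The work goes in short steps, Python scripts to look and compute and a tool call to move; the robot and the scene stay as the last step left them, time stands still between calls to the robot, and variables do not carry over. Pictures are saved under pics/ and viewed, and the job is handed in when it is done.

Besides the shell and the picture viewer there is one more tool, called after ">>>" as name(argument=value, ...), one argument or row to a line, values as JSON. drive_tool: Moves the arm, as the interface text tells. Its arguments: {"type":"object","properties":{"moves":{"type":"array","items":{"type":"array","items":{"type":"array","items":{"type":"number"}}}}},"required":["moves"]}

```bash
mkdir -p pics
python3 - <<'E'
from bench import arm
import cv2,numpy as np
s=arm.read_state()
for k,v in s.items(): print(k,np.round(v,3) )
for n in ("scene","top","wrist"):
    im,d=arm.get_image(n)
    cv2.imwrite(f"pics/{n}0.png",im[:,:,::-1]); np.savez(f"pics/{n}0.npz",im=im,d=d)
    p=arm.camera_params(n)
    print(n,{k:np.round(v,4).tolist() for k,v in p.items()})
E
```

```text
clock 0.0
joints [-1.073e+00  3.860e-01  7.000e-03 -1.000e-03 -1.194e+00 -2.590e-01]
joint_vel [-0.002 -0.001 -0.     0.001  0.001  0.001]
joint_efforts [ 0.0000e+00 -3.9229e+01  1.8840e+01  4.1860e+00 -5.0000e-03  0.0000e+00]
position [ 147.703 -606.675  230.228]
ee_rot [-0.119  0.993  0.001 -0.   ]
contact_force [-0.953  0.155  0.304]
wrist_torque [ 0.008 -0.02   0.009]
gripper_width 85.744
scene {'fov_y': 46.696, 'cx': 319.064, 'cy': 196.1925, 'world_from_camera': [[-0.5568, 0.4535, -0.696, 1286.6229], [0.8303, 0.3297, -0.4493, 549.6993], [0.0257, -0.828, -0.5601, 798.5832], [0.0, 0.0, 0.0, 1.0]]}
top {'fov_y': 46.0046, 'cx': 321.3781, 'cy': 200.784, 'world_from_camera': [[0.0232, -0.9901, 0.1382, 229.9873], [-0.9997, -0.023, 0.0025, 1.8757], [0.0007, -0.1382, -0.9904, 1545.2071], [0.0, 0.0, 0.0, 1.0]]}
wrist {'fov_y': 64.0673, 'cx': 316.7338, 'cy': 205.1955, 'T_tool_cam': [[0.0008, -0.9652, -0.2617, 66.6162], [1.0, 0.0008, 0.0001, -0.6287], [0.0002, -0.2617, 0.9652, -142.6131], [0.0, 0.0, 0.0, 1.0]]}
```

View pics/top0.png

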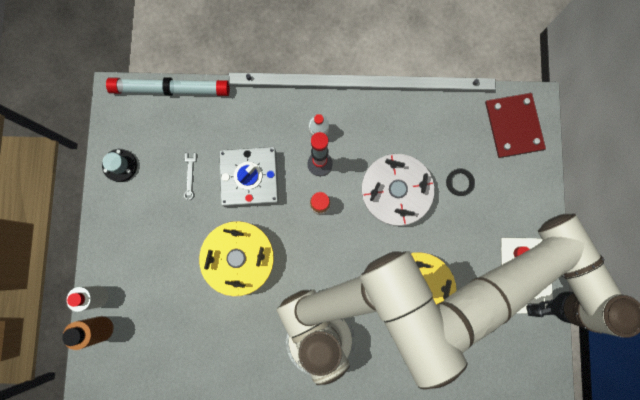

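View pics/scene0.png

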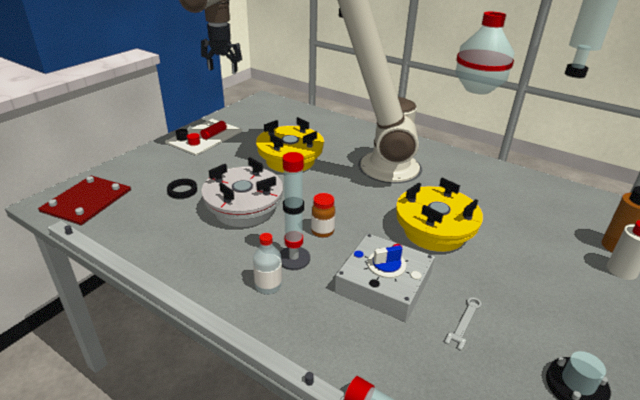

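View pics/wrist0.png

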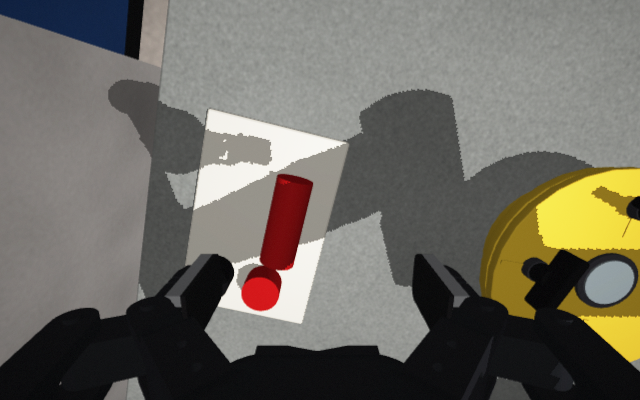

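The top view shows the aluminium cover at about (398,189), the console with the selector at (249,177), the column at (319,155), the flask at (319,125), the jar at (320,202), the ring at (460,182) and the wrench at (190,175). I'll crop and measure next.

```bash
cat > h.py <<'E'
import numpy as np,cv2
from bench import arm
def f(p): return 200/np.tan(np.radians(p['fov_y'])/2)
def ray_plane(name,uv,z,T=None):
    p=arm.camera_params(name); T=p['world_from_camera'] if T is None else T
    T=np.asarray(T,float); F=f(p); uv=np.atleast_2d(uv).astype(float)
    d=np.c_[(uv[:,0]-p['cx'])/F,(uv[:,1]-p['cy'])/F,np.ones(len(uv))]@T[:3,:3].T
    o=T[:3,3]; t=(z-o[2])/d[:,2]
    return o+d*t[:,None]
def project(name,P,T=None):
    p=arm.camera_params(name); T=p['world_from_camera'] if T is None else T
    T=np.asarray(T,float); P=np.atleast_2d(P)
    c=(P-T[:3,3])@T[:3,:3]; F=f(p)
    return np.c_[c[:,0]/c[:,2]*F+p['cx'],c[:,1]/c[:,2]*F+p['cy']]
def wristT(s=None):
    from scipy.spatial.transform import Rotation as R
    s=s or arm.read_state(); T=np.eye(4); T[:3,:3]=R.from_quat(s['ee_rot']).as_matrix(); T[:3,3]=s['position']
    return T@np.asarray(arm.camera_params('wrist')['T_tool_cam'])
E
python3 - <<'E'
from h import *
im=np.load('pics/top0.npz')['im'][:,:,::-1]
for n,(x,y) in dict(cov=(398,189),con=(249,177)).items():
    c=im[y-42:y+42,x-50:x+50]; cv2.imwrite(f'pics/{n}0.png',cv2.resize(c,None,fx=7,fy=7,interpolation=cv2.INTER_CUBIC))
print(ray_plane('top',[[398,189]],78),ray_plane('top',[[249,177]],60))
hsv=cv2.cvtColor(im,cv2.COLOR_BGR2HSV)
d=np.load('pics/top0.npz')['d']
for n,uv,z in [('col cap',(319,141),300),('jar',(320,202),110),('flask',(319,119),150),('ring',(460,182),20),('wrench',(190,175),5)]:
    print(n,ray_plane('top',[uv],z).round(0), d[uv[1],uv[0]])
E
```

```text
[[ 477.91681578 -235.26776328   78.        ]] [[508.82381003 239.36731255  60.        ]]
col cap [[568.  15. 300.]] 1273.1025
jar [[426.  10. 110.]] 1451.8752
flask [[678.  19. 150.]] 1443.345
ring [[ 516. -448.   20.]] 1569.9938
wrench [[521. 445.   5.]] 1559.5217
```

View pics/cov0.png

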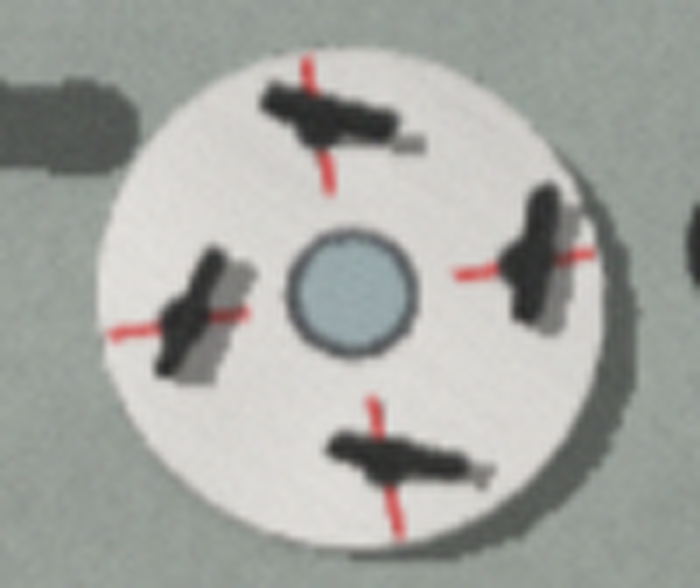

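View pics/con0.png

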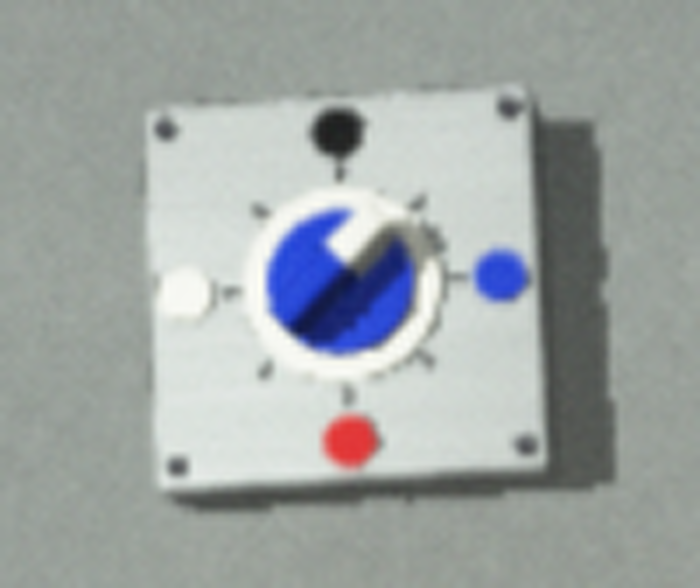

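The cover's blades are all nearly tangential (loose). The knob's white end points between black and blue, so a clockwise turn of 45° goes to blue without passing red. I'll move the wrist camera over the cover to measure precisely.

```bash
cat >> h.py <<'E'
def plan(target,phi,hand,n,s=None):
    """rows from the present pose to target xyz(mm), tool-x yaw phi (deg), tool down"""
    from scipy.spatial.transform import Rotation as R
    s=s or arm.read_state(); Rc=R.from_quat(s['ee_rot']); p=np.array(s['position'],float)
    c,si=np.cos(np.radians(phi)),np.sin(np.radians(phi))
    Rt=R.from_matrix(np.array([[c,si,0],[si,-c,0],[0,0,-1]]))
    rv=(Rc.inv()*Rt).as_rotvec(); d=(np.array(target)-p)/n/1000
    rows=[]
    for i in range(n):
        Ri=Rc*R.from_rotvec(rv*i/n)
        rows.append([hand]+[round(float(v),4) for v in Ri.inv().apply(d)]+[round(float(v),3) for v in rv/n])
    print(rows, 'step mm',np.linalg.norm(d)*1000,'deg',np.degrees(np.linalg.norm(rv))/n)
def st():
    from scipy.spatial.transform import Rotation as R
    s=arm.read_state(); x=R.from_quat(s['ee_rot']).as_matrix()
    print('t',round(s['clock'],2),'p',np.round(s['position'],1),'phi',round(np.degrees(np.arctan2(x[1,0],x[0,0])),1),'z',x[:,2].round(3),'F',np.round(s['contact_force'],1),'M',np.round(s['wrist_torque'],2),'g',round(float(s['gripper_width']),1),'j',np.round(s['joints'],2))
E
python3 -c "
from h import *
st();plan([487,-191,285],-102,0.5,13)"
```

```text
t 0.15 p [ 147.7 -606.9  230.5] phi -166.3 z [-0.     0.002 -1.   ] F [-0.3  0.6  0.1] M [-0.02 -0.04  0.03] g 85.5 j [-1.07  0.39  0.01 -0.   -1.19 -0.26]
[[0.5, -0.0329, 0.0249, -0.0042, 0.0, 0.0, -0.086], [0.5, -0.0349, 0.022, -0.0042, 0.0, 0.0, -0.086], [0.5, -0.0367, 0.0189, -0.0042, 0.0, 0.0, -0.086], [0.5, -0.0382, 0.0157, -0.0042, 0.0, 0.0, -0.086], [0.5, -0.0394, 0.0123, -0.0042, 0.0, 0.0, -0.086], [0.5, -0.0403, 0.0089, -0.0042, 0.0, 0.0, -0.086], [0.5, -0.0409, 0.0053, -0.0042, 0.0, 0.0, -0.086], [0.5, -0.0412, 0.0018, -0.0042, 0.0, 0.0, -0.086], [0.5, -0.0412, -0.0018, -0.0042, 0.0, 0.0, -0.086], [0.5, -0.0409, -0.0053, -0.0042, 0.0, 0.0, -0.086], [0.5, -0.0403, -0.0088, -0.0042, 0.0, 0.0, -0.086], [0.5, -0.0394, -0.0123, -0.0042, 0.0, 0.0, -0.086], [0.5, -0.0382, -0.0156, -0.0042, 0.0, 0.0, -0.086]] step mm 41.49564265999677 deg 4.948244632434394
```

>>> drive_tool(
  moves=[
    [[0.5,-0.033,0.025,-0.004,0,0,-0.086],[0.5,-0.035,0.022,-0.004,0,0,-0.086],[0.5,-0.037,0.019,-0.004,0,0,-0.086],[0.5,-0.038,0.016,-0.004,0,0,-0.086],[0.5,-0.039,0.012,-0.004,0,0,-0.086],[0.5,-0.04,0.009,-0.004,0,0,-0.086],[0.5,-0.041,0.005,-0.004,0,0,-0.086],[0.5,-0.041,0.002,-0.004,0,0,-0.086],[0.5,-0.041,-0.002,-0.004,0,0,-0.086],[0.5,-0.041,-0.005,-0.004,0,0,-0.086],[0.5,-0.04,-0.009,-0.004,0,0,-0.086],[0.5,-0.039,-0.012,-0.004,0,0,-0.086],[0.5,-0.038,-0.016,-0.004,0,0,-0.086]],
  ],
)

```text
clock: 1.45
position: [486.8, -172.9, 280.3]
ee_rot: [-0.641, 0.767, 0.005, 0.001]
contact_force: [0.7, -0.0, 0.3]
gripper_width: 42.7
```

```bash
python3 -c "
from h import *
st();plan([487,-191,285],-102,0.5,5)"
```

```text
t 1.45 p [ 486.8 -172.9  280.3] phi -100.2 z [-0.006  0.009 -1.   ] F [ 0.7 -0.   0.3] M [-0.12 -0.09  0.07] g 42.7 j [-0.03  0.17 -0.16 -0.01 -1.24 -0.14]
[[0.5, 0.0035, -0.0007, -0.001, 0.001, 0.002, 0.006], [0.5, 0.0035, -0.0007, -0.001, 0.001, 0.002, 0.006], [0.5, 0.0035, -0.0007, -0.001, 0.001, 0.002, 0.006], [0.5, 0.0035, -0.0007, -0.001, 0.001, 0.002, 0.006], [0.5, 0.0035, -0.0008, -0.0009, 0.001, 0.002, 0.006]] step mm 3.7363423560204008 deg 0.38016186834616544
```

>>> drive_tool(
  moves=[
    [[0.5,0.009,-0.002,-0.002,0.002,0.005,0.015],[0.5,0.009,-0.002,-0.002,0.002,0.005,0.015],[0.5,0,0,0,0,0,0]],
  ],
)

```text
clock: 1.75
position: [490.1, -188.1, 283.8]
ee_rot: [-0.633, 0.774, 0.001, -0.002]
contact_force: [-0.3, -0.1, 0.1]
gripper_width: 43.0
```

Run:
```python
from h import *
st(); T=wristT(); im,d=arm.get_image('wrist'); np.savez('pics/w1.npz',im=im,d=d,T=T); cv2.imwrite('pics/w1.png',im[:,:,::-1]); st()
```

```text
t 1.75 p [ 490.1 -188.1  283.8] phi -101.5 z [-0.004 -0.002 -1.   ] F [-0.3 -0.1  0.1] M [0.02 0.   0.01] g 43.0 j [-0.06  0.18 -0.15  0.   -1.25 -0.15]
t 1.8 p [ 489.8 -188.   283.6] phi -101.5 z [-0.004 -0.001 -1.   ] F [0.  0.2 0.1] M [-0.01  0.05  0.01] g 42.8 j [-0.06  0.18 -0.15  0.   -1.25 -0.15]
```

View pics/w1.png

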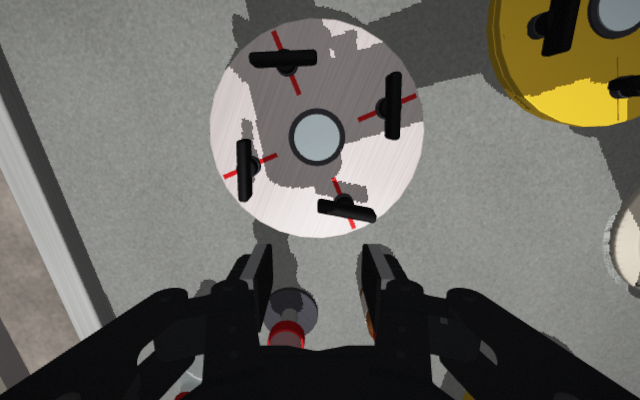

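The wrist picture shows the full cover: sight glass at (317,137), blades at about (283,58), (393,106), (245,170) and (347,211), the column foot at (290,310).

```bash
cat >> h.py <<'E'
def cloud(name,d,T):
    p=arm.camera_params(name); F=f(p); v,u=np.mgrid[0:400,0:640]
    P=np.dstack([(u-p['cx'])/F*d,(v-p['cy'])/F*d,d])@np.asarray(T)[:3,:3].T+np.asarray(T)[:3,3]
    return P
def wings(im,d,T,c0,zlo=112,zhi=135):
    P=cloud('wrist',d,T)
    gray=im.max(2)
    r=np.hypot(P[...,0]-c0[0],P[...,1]-c0[1])
    m=((gray<90)&(d>0)&(P[...,2]>zlo)&(P[...,2]<zhi)&(r<125)).astype(np.uint8)
    n,l,stt,_=cv2.connectedComponentsWithStats(m)
    out=[]
    for i in range(1,n):
        if stt[i,4]<60: continue
        v,u=np.where(l==i); Q=ray_plane('wrist',np.c_[u,v],124,T)[:,:2].astype(np.float32)
        (c,wh,a)=cv2.minAreaRect(Q); a=a if wh[0]>wh[1] else a+90
        out.append((np.array(c),a,wh,stt[i,4],P[l==i][:,2].mean()))
    return out
E
python3 - <<'E'
from h import *
z=np.load('pics/w1.npz'); im,d,T=z['im'],z['d'],z['T']
P=cloud('wrist',d,T)
print('cover z',P[180,330],P[100,240])
# cover outline: bright/any at z~78
zz=P[...,2]; m=((zz>68)&(zz<150)&(np.hypot(P[...,0]-478,P[...,1]+235)<150)).astype(np.uint8)
cs,_=cv2.findContours(m,cv2.RETR_EXTERNAL,cv2.CHAIN_APPROX_NONE); c=max(cs,key=cv2.contourArea)[:,0]
Q=ray_plane('wrist',c,78,T)[:,:2]; A=np.c_[2*Q,np.ones(len(Q))]; x=np.linalg.lstsq(A,(Q**2).sum(1),rcond=None)[0]
print('centre',x[:2],'r',np.sqrt(x[2]+x[:2]@x[:2]))
for w in wings(im,d,T,x[:2]):
    v=w[0]-x[:2]; rad=np.degrees(np.arctan2(v[1],v[0])); print(w[0].round(1),'ang',round(w[1],1),'wh',np.round(w[2],1),w[3],'z',w[4].round(1),'r',np.hypot(*v).round(1),'radial',rad.round(1),'to go cw',((w[1]-rad)%180).round(1))
hsv=cv2.cvtColor(im,cv2.COLOR_RGB2HSV)
E
```

```text
cover z [ 474.42222644 -186.82402622   78.13436106] [ 549.71381832 -287.85457949   79.4251267 ]
centre [ 480.1056093  -235.13457094] r 113.45007055579073
[ 495.1 -310.1] ang 171.0 wh [11.4 58.7] 935 z 122.8 r 76.4 radial -78.7 to go cw 69.7
[ 405.5 -250.5] ang 80.6 wh [58.2 11.9] 865 z 122.5 r 76.1 radial -168.4 to go cw 69.0
[ 554.4 -220.5] ang 77.2 wh [58.6 11.4] 713 z 122.4 r 75.7 radial 11.2 to go cw 66.0
[ 464.7 -161.1] ang 157.1 wh [11.5 59. ] 636 z 122.2 r 75.6 radial 101.8 to go cw 55.4
```

```bash
python3 -c "
from h import *
st();plan([556,-220,150],-102.8,0.5,5)"
```

```text
t 1.8 p [ 489.8 -188.   283.6] phi -101.5 z [-0.004 -0.001 -1.   ] F [0.  0.2 0.1] M [-0.01  0.05  0.01] g 42.8 j [-0.06  0.18 -0.15  0.   -1.25 -0.15]
[[0.5, 0.0036, -0.0144, 0.0267, 0.001, -0.0, 0.004], [0.5, 0.0035, -0.0144, 0.0267, 0.001, -0.0, 0.004], [0.5, 0.0035, -0.0143, 0.0267, 0.001, -0.0, 0.004], [0.5, 0.0034, -0.0143, 0.0267, 0.001, -0.0, 0.004], [0.5, 0.0034, -0.0143, 0.0267, 0.001, -0.0, 0.004]] step mm 30.49418512587465 deg 0.25842494056280657
```

>>> drive_tool(
  moves=[
    [[0.5,0.0035,-0.0145,0.0265,0.001,0,0.004],[0.5,0.0035,-0.0145,0.0265,0.001,0,0.004],[0.5,0.0035,-0.0145,0.0265,0.001,0,0.004],[0.5,0.0035,-0.0145,0.0265,0.001,0,0.004],[0.5,0.0035,-0.0145,0.0265,0.001,0,0.004],[0.5,0,0,0,0,0,0]],
  ],
)

```text
clock: 2.4
position: [554.6, -228.6, 148.4]
ee_rot: [-0.619, 0.785, -0.002, 0.001]
contact_force: [-1.8, 0.2, -1.0]
gripper_width: 42.8
```

```bash
python3 -c "
from h import *
st();plan([556,-220,91],-102.8,0.5,3)"
```

```text
t 2.4 p [ 554.6 -228.6  148.4] phi -103.5 z [ 0.004 -0.002 -1.   ] F [-1.8  0.2 -1. ] M [ 0.05  0.1  -0.02] g 42.8 j [-0.12  0.41 -0.18  0.   -0.98 -0.12]
[[0.5, -0.0029, 0.0003, 0.0191, -0.001, -0.0, -0.004], [0.5, -0.0029, 0.0003, 0.0191, -0.001, -0.0, -0.004], [0.5, -0.0029, 0.0002, 0.0191, -0.001, -0.0, -0.004]] step mm 19.352999688723116 deg 0.25081463045984376
```

>>> drive_tool(
  moves=[
    [[0.5,-0.008,0.001,0.009,-0.002,0,-0.01],[0.5,-0.001,0,0.022,0,0,0],[0.5,0,0,0.022,0,0,0],[0.5,0,0,0.004,0,0,0],[0.5,0,0,0,0,0,0]],
  ],
)

```text
clock: 2.9
position: [555.1, -220.5, 94.4]
ee_rot: [-0.622, 0.783, -0.004, 0.002]
contact_force: [-0.2, -0.2, -0.1]
gripper_width: 42.7
```

Run:
```python
from h import *
st();plan([556,-220,91],-102.8,0.5,1)
T=wristT(); im,d=arm.get_image('wrist'); np.savez('pics/w2.npz',im=im,d=d,T=T); cv2.imwrite('pics/w2.png',im[:,:,::-1])
```

```text
t 2.9 p [ 555.1 -220.5   94.4] phi -103.1 z [ 0.009 -0.003 -1.   ] F [-0.2 -0.2 -0.1] M [0.03 0.02 0.  ] g 42.7 j [-0.11  0.46 -0.25  0.   -0.85 -0.12]
[[0.5, -0.0007, -0.0007, 0.0034, -0.009, -0.001, -0.004]] step mm 3.5678587961414117 deg 0.5754735135377972
```

View pics/w2.png

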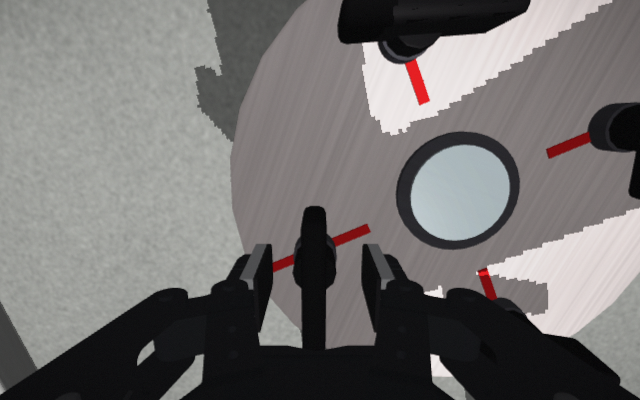

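The blade is centred between the pads (blade at column 315, pads at 268 and 368). I'll close on it.

>>> drive_tool(
  moves=[
    [[0,-0.001,0,0.003,-0.008,0,-0.004],[0,0,0,0,0,0,0],[0,0,0,0,0,0,0],[0,0,0,0,0,0,0]],
  ],
)

```text
clock: 3.35
position: [556.7, -219.5, 94.0]
ee_rot: [-0.624, 0.782, -0.002, 0.002]
contact_force: [0.8, -0.2, -3.1]
gripper_width: 17.0
```

```bash
python3 -c "
from h import *
st()"
```

```text
t 3.35 p [ 556.7 -219.5   94. ] phi -102.8 z [ 0.006 -0.001 -1.   ] F [ 0.8 -0.2 -3.1] M [-0.15 -0.12  0.09] g 17.0 j [-0.1   0.47 -0.24  0.   -0.86 -0.12]
```

>>> drive_tool(
  moves=[
    [[0,0,0,0,0,0,0],[0,0,0,0,0,0,0],[0,0,0,0,0,0,0.08],[0,0,0,0,0,0,0.12],[0,0,0,0,0,0,0.12],[0,0,0,0,0,0,0.12]],
  ],
)

```text
clock: 3.95
position: [556.7, -219.5, 94.0]
ee_rot: [-0.431, 0.902, -0.002, 0.002]
contact_force: [-0.2, -0.3, -2.8]
gripper_width: 17.0
```

```bash
python3 -c "
from h import *
st()"
```

```text
t 3.95 p [ 556.7 -219.5   94. ] phi -128.9 z [ 0.005 -0.001 -1.   ] F [-0.2 -0.3 -2.8] M [-0.1  -0.11  0.12] g 17.0 j [-0.1   0.47 -0.24  0.   -0.86 -0.57]
```

Run:
```python
from h import *
T=wristT(); im,d=arm.get_image('wrist'); np.savez('pics/w3.npz',im=im,d=d,T=T); cv2.imwrite('pics/w3.png',im[:,:,::-1])
```

```text
(no output)
```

View pics/w3.png

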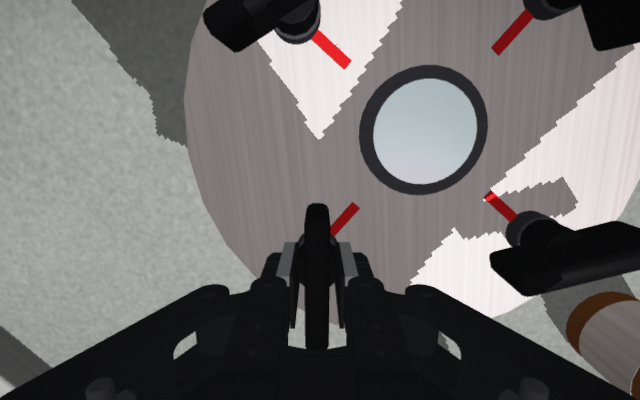

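The blade turns with the pads, which grip the hub at 17 mm. I'll continue turning to the stop.

>>> drive_tool(
  moves=[
    [[0,0,0,0,0,0,0.12],[0,0,0,0,0,0,0.12],[0,0,0,0,0,0,0.12],[0,0,0,0,0,0,0.12],[0,0,0,0,0,0,0.1],[0,0,0,0,0,0,0.06],[0,0,0,0,0,0,0.05],[0,0,0,0,0,0,0.05]],
  ],
)

```text
clock: 4.8
position: [556.7, -219.6, 94.1]
ee_rot: [-0.07, 0.998, -0.001, 0.002]
contact_force: [0.2, -0.4, -4.0]
gripper_width: 17.2
```

Run:
```python
from h import *
st()
T=wristT(); im,d=arm.get_image('wrist'); np.savez('pics/w4.npz',im=im,d=d,T=T); cv2.imwrite('pics/w4.png',im[:,:,::-1])
```

```text
t 4.8 p [ 556.7 -219.6   94.1] phi -172.0 z [ 0.005 -0.002 -1.   ] F [ 0.2 -0.4 -4. ] M [-0.05 -0.1   0.81] g 17.2 j [-0.1   0.47 -0.24  0.   -0.86 -1.33]
```

View pics/w4.png

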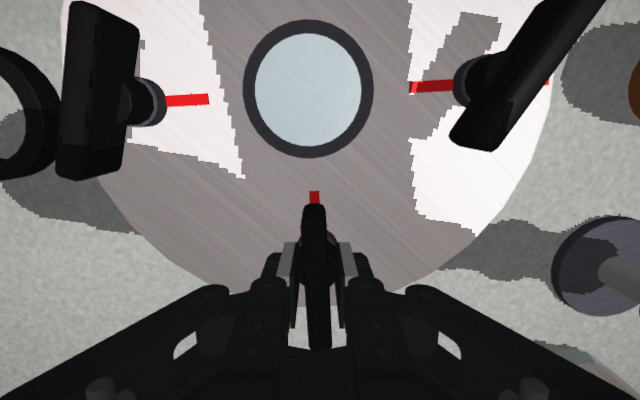

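Screw A is at its stop: 0.81 N·m, and the blade lies over the red line. I'll release, lift and go to the opposite screw (C).

>>> drive_tool(
  moves=[
    [[0.5,0,0,0,0,0,0],[0.5,0,0,0,0,0,0],[0.5,0,0,0,0,0,0],[0.5,0,0,-0.02,0,0,0],[0.5,0,0,-0.03,0,0,0],[0.5,0,0,-0.03,0,0,0]],
  ],
)

```text
clock: 5.45
position: [554.1, -218.9, 173.4]
ee_rot: [-0.072, 0.997, 0.0, -0.002]
contact_force: [0.9, -0.2, 0.7]
gripper_width: 42.6
```

```bash
python3 -c "
from h import *
st();plan([404,-251,170],-99.4,0.5,10)"
```

```text
t 5.45 p [ 554.1 -218.9  173.4] phi -171.8 z [-0.004 -0.    -1.   ] F [ 0.9 -0.2  0.7] M [-0.03 -0.07  0.01] g 42.6 j [-0.1   0.38 -0.15  0.   -1.04 -1.32]
[[0.5, 0.0153, -0.001, 0.0004, 0.0, -0.0, -0.126], [0.5, 0.0153, 0.0009, 0.0004, 0.0, -0.0, -0.126], [0.5, 0.0151, 0.0028, 0.0004, 0.0, -0.0, -0.126], [0.5, 0.0146, 0.0047, 0.0004, 0.0, -0.0, -0.126], [0.5, 0.0139, 0.0065, 0.0004, 0.0, -0.0, -0.126], [0.5, 0.013, 0.0082, 0.0004, 0.0, -0.0, -0.126], [0.5, 0.0118, 0.0098, 0.0004, 0.0, -0.0, -0.126], [0.5, 0.0105, 0.0112, 0.0004, 0.0, -0.0, -0.126], [0.5, 0.009, 0.0124, 0.0004, 0.0, -0.0, -0.126], [0.5, 0.0074, 0.0135, 0.0004, 0.0, -0.0, -0.126]] step mm 15.353177018363484 deg 7.2350396950812
```

>>> drive_tool(
  moves=[
    [[0.5,0.015,-0.001,0,0,0,-0.126],[0.5,0.015,0.001,0,0,0,-0.126],[0.5,0.015,0.003,0,0,0,-0.126],[0.5,0.0145,0.0045,0,0,0,-0.126],[0.5,0.014,0.0065,0,0,0,-0.126],[0.5,0.013,0.008,0,0,0,-0.126],[0.5,0.012,0.01,0,0,0,-0.126],[0.5,0.0105,0.011,0,0,0,-0.126],[0.5,0.009,0.0125,0,0,0,-0.126],[0.5,0.0075,0.0135,0,0,0,-0.126],[0.5,0,0,0,0,0,0]],
  ],
)

```text
clock: 6.55
position: [404.5, -257.0, 183.4]
ee_rot: [-0.668, 0.744, -0.008, 0.005]
contact_force: [0.6, 0.0, -0.0]
gripper_width: 42.9
```

```bash
python3 -c "
from h import *
st();plan([404,-251,98],-99.4,0.5,4)"
```

```text
t 6.55 p [ 404.5 -257.   183.4] phi -96.1 z [ 0.018 -0.005 -1.   ] F [ 0.6  0.  -0. ] M [0.01 0.06 0.05] g 42.9 j [-0.23  0.17 -0.42  0.   -0.96  0.12]
[[0.5, -0.0015, 0.0007, 0.0213, -0.005, -0.001, 0.014], [0.5, -0.0015, 0.0006, 0.0214, -0.005, -0.001, 0.014], [0.5, -0.0015, 0.0005, 0.0214, -0.005, -0.001, 0.014], [0.5, -0.0015, 0.0004, 0.0214, -0.005, -0.001, 0.014]] step mm 21.413532924831795 deg 0.863382364812558
```

>>> drive_tool(
  moves=[
    [[0.5,-0.006,0.002,0.01,-0.018,-0.004,0.058],[0.5,0,0,0.025,0,0,0],[0.5,0,0,0.025,0,0,0],[0.5,0,0,0.02,0,0,0],[0.5,0,0,0.002,0,0,0],[0.5,0,0,0,0,0,0]],
  ],
)

```text
clock: 7.15
position: [409.2, -251.7, 103.1]
ee_rot: [-0.642, 0.767, -0.005, 0.004]
contact_force: [0.2, 0.1, -0.5]
gripper_width: 42.5
```

Run:
```python
from h import *
st();plan([404,-251,98],-99.4,0,1)
T=wristT(); im,d=arm.get_image('wrist'); np.savez('pics/w5.npz',im=im,d=d,T=T); cv2.imwrite('pics/w5.png',im[:,:,::-1])
```

```text
t 7.15 p [ 409.2 -251.7  103.1] phi -100.1 z [ 0.012 -0.002 -1.   ] F [ 0.2  0.1 -0.5] M [-0.06  0.01 -0.04] g 42.5 j [-0.21  0.28 -0.52 -0.   -0.76  0.04]
[[0, 0.0002, 0.0053, 0.0051, -0.012, -0.0, -0.012]] step mm 7.355339817524824 deg 0.981010908984664
```

View pics/w5.png

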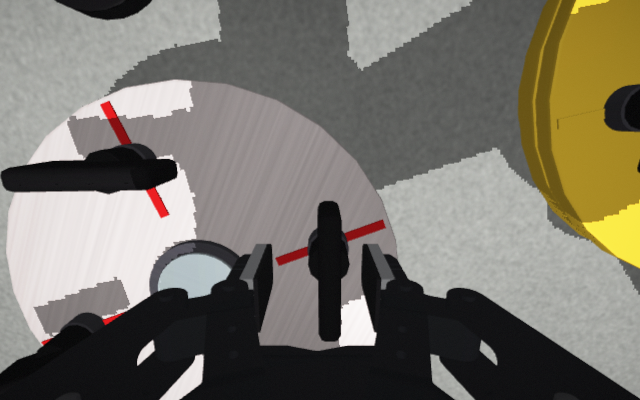

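The blade (column 328) sits about 5 mm right of the pad centre (318), which agrees with the pose. I'll correct that, then close.

>>> drive_tool(
  moves=[
    [[0.5,0,0.005,0.003,-0.012,0,0.01],[0,0,0,0.001,0,0,0],[0,0,0,0,0,0,0],[0,0,0,0,0,0,0],[0,0,0,0,0,0,0],[0,0,0,0,0,0,0]],
  ],
)

```text
clock: 7.8
position: [403.7, -250.8, 101.6]
ee_rot: [-0.638, 0.77, -0.0, 0.0]
contact_force: [0.6, 0.3, -1.2]
gripper_width: 15.8
```

```bash
python3 -c "
from h import *
st()"
```

```text
t 7.8 p [ 403.7 -250.8  101.6] phi -100.8 z [ 0.001 -0.    -1.   ] F [ 0.6  0.3 -1.2] M [-0.06  0.11  0.02] g 15.8 j [-0.21  0.28 -0.53 -0.   -0.76  0.02]
```

>>> drive_tool(
  moves=[
    [[0,0,0,0,0,0,0.08],[0,0,0,0,0,0,0.12],[0,0,0,0,0,0,0.12],[0,0,0,0,0,0,0.12],[0,0,0,0,0,0,0.12],[0,0,0,0,0,0,0.12],[0,0,0,0,0,0,0.12],[0,0,0,0,0,0,0.12],[0,0,0,0,0,0,0.1],[0,0,0,0,0,0,0.08],[0,0,0,0,0,0,0.06],[0,0,0,0,0,0,0.05],[0,0,0,0,0,0,0.05]],
  ],
)

```text
clock: 9.1
position: [402.7, -249.7, 101.6]
ee_rot: [-0.038, 0.999, 0.001, -0.001]
contact_force: [-0.6, 0.2, -2.1]
gripper_width: 15.4
```

Run:
```python
from h import *
st()
T=wristT(); im,d=arm.get_image('wrist'); np.savez('pics/w6.npz',im=im,d=d,T=T); cv2.imwrite('pics/w6.png',im[:,:,::-1])
```

```text
t 9.1 p [ 402.7 -249.7  101.6] phi -175.7 z [-0.003  0.001 -1.   ] F [-0.6  0.2 -2.1] M [0.19 0.11 0.8 ] g 15.4 j [-0.21  0.28 -0.53 -0.   -0.77 -1.28]
```

View pics/w6.png

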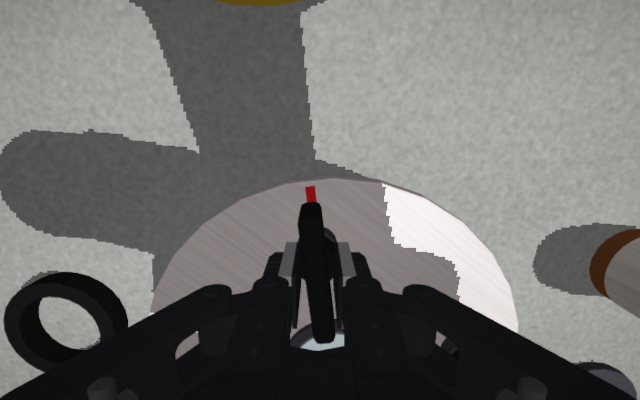

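Screw C is home too (0.80 N·m, over its red line), so the first pair is done. I'll release, lift and go to D.

>>> drive_tool(
  moves=[
    [[0.5,0,0,0,0,0,0],[0.5,0,0,0,0,0,0],[0.5,0,0,0,0,0,0],[0.5,0,0,-0.02,0,0,0],[0.5,0,0,-0.03,0,0,0],[0.5,0,0,-0.025,0,0,0]],
  ],
)

```text
clock: 9.75
position: [401.9, -249.5, 176.5]
ee_rot: [-0.038, 0.999, 0.002, -0.004]
contact_force: [-0.3, -1.1, -1.0]
gripper_width: 42.7
```

```bash
python3 -c "
from h import *
st();plan([495.5,-311.5,170],-10,0.5,20)"
```

```text
t 9.75 p [ 401.9 -249.5  176.5] phi -175.7 z [-0.009  0.003 -1.   ] F [-0.3 -1.1 -1. ] M [ 0.04 -0.13  0.01] g 42.7 j [-0.21  0.18 -0.43 -0.   -0.97 -1.28]
[[0.5, -0.0044, -0.0034, 0.0003, 0.001, 0.0, -0.145], [0.5, -0.0039, -0.004, 0.0003, 0.001, 0.0, -0.145], [0.5, -0.0033, -0.0046, 0.0003, 0.001, 0.0, -0.145], [0.5, -0.0026, -0.005, 0.0003, 0.001, 0.0, -0.145], [0.5, -0.0018, -0.0053, 0.0003, 0.001, 0.0, -0.145], [0.5, -0.0011, -0.0055, 0.0003, 0.001, 0.0, -0.145], [0.5, -0.0002, -0.0056, 0.0003, 0.001, 0.0, -0.145], [0.5, 0.0006, -0.0056, 0.0003, 0.001, 0.0, -0.145], [0.5, 0.0014, -0.0054, 0.0003, 0.001, 0.0, -0.145], [0.5, 0.0021, -0.0052, 0.0003, 0.001, 0.0, -0.145], [0.5, 0.0029, -0.0048, 0.0003, 0.001, 0.0, -0.145], [0.5, 0.0035, -0.0044, 0.0003, 0.001, 0.0, -0.145], [0.5, 0.0041, -0.0038, 0.0003, 0.001, 0.0, -0.145], [0.5, 0.0046, -0.0032, 0.0003, 0.001, 0.0, -0.145], [0.5, 0.005, -0.0025, 0.0003, 0.001, 0.0, -0.145], [0.5, 0.0053, -0.0017, 0.0003, 0.001, 0.0, -0.145], [0.5, 0.0055, -0.0009, 0.0003, 0.001, 0.0, -0.145], [0.5, 0.0056, -0.0001, 0.0003, 0.001, 0.0, -0.145], [0.5, 0.0056, 0.0007, 0.0003, 0.001, 0.0, -0.145], [0.5, 0.0054, 0.0015, 0.0003, 0.001, 0.0, -0.145]] step mm 5.623306359380001 deg 8.284639878343942
```

>>> drive_tool(
  moves=[
    [[0.5,-0.0045,-0.0035,0,0,0,-0.145],[0.5,-0.004,-0.004,0,0,0,-0.145],[0.5,-0.0035,-0.0045,0,0,0,-0.145],[0.5,-0.0025,-0.005,0,0,0,-0.145],[0.5,-0.002,-0.0055,0,0,0,-0.145],[0.5,-0.001,-0.0055,0,0,0,-0.145],[0.5,0,-0.0055,0,0,0,-0.145],[0.5,0.0005,-0.0055,0,0,0,-0.145],[0.5,0.0015,-0.0055,0,0,0,-0.145],[0.5,0.002,-0.005,0,0,0,-0.145],[0.5,0.003,-0.005,0,0,0,-0.145],[0.5,0.0035,-0.0045,0,0,0,-0.145],[0.5,0.004,-0.004,0,0,0,-0.145],[0.5,0.0045,-0.003,0,0,0,-0.145],[0.5,0.005,-0.0025,0,0,0,-0.145],[0.5,0.0055,-0.0015,0,0,0,-0.145],[0.5,0.0055,-0.001,0,0,0,-0.145],[0.5,0.0055,0,0,0,0,-0.145],[0.5,0.0055,0.0005,0,0,0,-0.145],[0.5,0.0055,0.0015,0,0,0,-0.145]],
  ],
)

```text
clock: 11.75
position: [506.4, -311.6, 186.8]
ee_rot: [0.999, -0.033, 0.006, 0.001]
contact_force: [-0.1, 0.2, -0.1]
gripper_width: 42.6
```

```bash
python3 -c "
from h import *
st();plan([495.5,-311.5,130],-9,0.5,3)"
```

```text
t 11.75 p [ 506.4 -311.6  186.8] phi -3.8 z [ 0.012 -0.003 -1.   ] F [-0.1  0.2 -0.1] M [ 0.    0.02 -0.02] g 42.6 j [-0.28  0.36 -0.14 -0.   -1.05  1.78]
[[0.5, -0.0039, 0.0002, 0.0189, 0.001, -0.004, 0.03], [0.5, -0.0038, 0.0003, 0.0189, 0.001, -0.004, 0.03], [0.5, -0.0037, 0.0004, 0.0189, 0.001, -0.004, 0.03]] step mm 19.276937191565583 deg 1.756499920336512
```

>>> drive_tool(
  moves=[
    [[0.5,-0.006,0,0.019,0.001,-0.005,0.045],[0.5,-0.005,0.001,0.019,0.001,-0.005,0.045],[0.5,0,0,0.019,0,0,0],[0.5,0,0,0,0,0,0],[0.5,0,0,0,0,0,0]],
  ],
)

```text
clock: 12.25
position: [497.7, -313.2, 130.0]
ee_rot: [0.997, -0.078, 0.003, 0.001]
contact_force: [0.7, 0.3, 0.1]
gripper_width: 42.7
```

Run:
```python
from h import *
st();plan([495.5,-311.5,100],-9,0.5,1)
T=wristT(); im,d=arm.get_image('wrist'); np.savez('pics/w7.npz',im=im,d=d,T=T); cv2.imwrite('pics/w7.png',im[:,:,::-1])
```

```text
t 12.25 p [ 497.7 -313.2  130. ] phi -8.9 z [ 0.006 -0.002 -1.   ] F [0.7 0.3 0.1] M [-0.02  0.04  0.04] g 42.7 j [-0.29  0.41 -0.23  0.   -0.93  1.7 ]
[[0.5, -0.0026, -0.0014, 0.0299, 0.001, -0.006, 0.001]] step mm 30.08302419170823 deg 0.3727345582099273
```

View pics/w7.png

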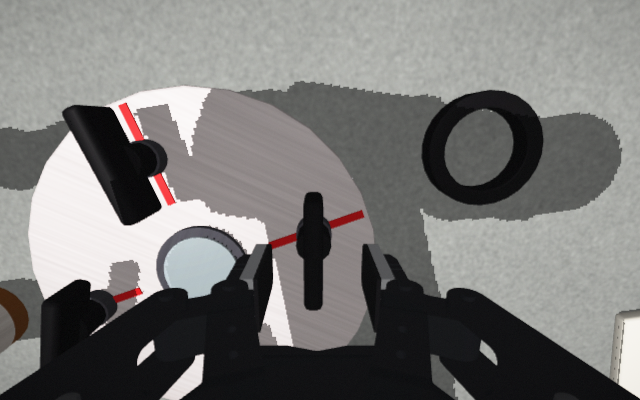

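The blade (column 313) is centred between the pads, and screw A's blade is parallel to its red line. I'll descend and grip.

>>> drive_tool(
  moves=[
    [[0.5,-0.002,-0.0015,0.014,0,-0.005,0],[0.5,0,0,0.014,0,0,0],[0.5,0,0,0.001,0,0,0],[0,0,0,0,0,0,0],[0,0,0,0,0,0,0],[0,0,0,0,0,0,0],[0,0,0,0,0,0,0],[0,0,0,0,0,0,0]],
  ],
)

```text
clock: 13.1
position: [497.6, -311.2, 102.4]
ee_rot: [0.997, -0.078, 0.003, 0.001]
contact_force: [0.2, -0.5, -1.9]
gripper_width: 15.4
```

```bash
python3 -c "
from h import *
st()"
```

```text
t 13.1 p [ 497.6 -311.2  102.4] phi -8.9 z [ 0.007 -0.002 -1.   ] F [ 0.2 -0.5 -1.9] M [-0.   -0.03  0.02] g 15.4 j [-0.28  0.44 -0.26  0.   -0.86  1.7 ]
```

>>> drive_tool(
  moves=[
    [[0,0,0,0,0,0,0.08],[0,0,0,0,0,0,0.12],[0,0,0,0,0,0,0.12],[0,0,0,0,0,0,0.12],[0,0,0,0,0,0,0.12],[0,0,0,0,0,0,0.12],[0,0,0,0,0,0,0.12],[0,0,0,0,0,0,0.12],[0,0,0,0,0,0,0.1],[0,0,0,0,0,0,0.08],[0,0,0,0,0,0,0.06],[0,0,0,0,0,0,0.05],[0,0,0,0,0,0,0.05]],
  ],
)

```text
clock: 14.4
position: [495.5, -313.1, 102.4]
ee_rot: [0.744, -0.668, 0.002, 0.001]
contact_force: [0.4, 0.6, -1.7]
gripper_width: 15.1
```

Run:
```python
from h import *
st()
T=wristT(); im,d=arm.get_image('wrist'); np.savez('pics/w8.npz',im=im,d=d,T=T); cv2.imwrite('pics/w8.png',im[:,:,::-1])
```

```text
t 14.4 p [ 495.5 -313.1  102.4] phi -83.8 z [ 0.002 -0.005 -1.   ] F [ 0.4  0.6 -1.7] M [-0.03  0.08  0.68] g 15.1 j [-0.29  0.44 -0.26  0.01 -0.87  0.39]
```

View pics/w8.png

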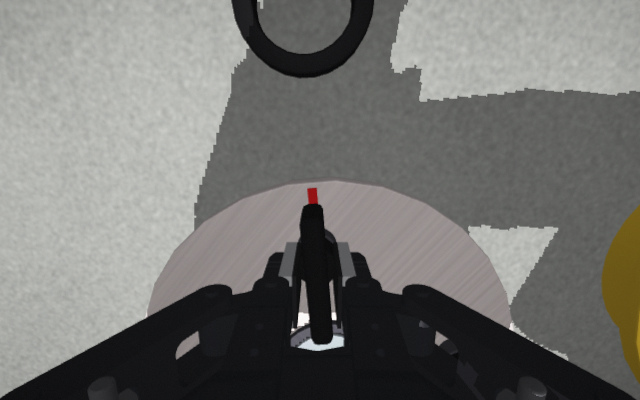

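Screw D is home (0.68 N·m, over its red line). I'll release, lift and go to B.

>>> drive_tool(
  moves=[
    [[0.5,0,0,0,0,0,0],[0.5,0,0,0,0,0,0],[0.5,0,0,0,0,0,0],[0.5,0,0,-0.02,0,0,0],[0.5,0,0,-0.03,0,0,0],[0.5,0,0,-0.025,0,0,0]],
  ],
)

```text
clock: 15.05
position: [494.0, -312.6, 177.1]
ee_rot: [0.744, -0.668, -0.0, 0.002]
contact_force: [-0.5, 0.0, 0.7]
gripper_width: 42.7
```

```bash
python3 -c "
from h import *
st();plan([464.5,-160,170],-23,0.5,9)"
```

```text
t 15.05 p [ 494.  -312.6  177.1] phi -83.8 z [-0.004 -0.003 -1.   ] F [-0.5  0.   0.7] M [ 0.01 -0.04 -0.05] g 42.7 j [-0.29  0.36 -0.17  0.   -1.04  0.39]
[[0.5, -0.0172, 0.0014, 0.0007, 0.001, -0.0, -0.118], [0.5, -0.0173, -0.0006, 0.0007, 0.001, -0.0, -0.118], [0.5, -0.0171, -0.0026, 0.0007, 0.001, -0.0, -0.118], [0.5, -0.0166, -0.0046, 0.0007, 0.001, -0.0, -0.118], [0.5, -0.016, -0.0065, 0.0008, 0.001, -0.0, -0.118], [0.5, -0.0151, -0.0084, 0.0008, 0.001, -0.0, -0.118], [0.5, -0.014, -0.0101, 0.0008, 0.001, -0.0, -0.118], [0.5, -0.0127, -0.0117, 0.0008, 0.001, -0.0, -0.118], [0.5, -0.0113, -0.0131, 0.0008, 0.001, -0.0, -0.118]] step mm 17.28563807309061 deg 6.756733161344924
```

>>> drive_tool(
  moves=[
    [[0.5,-0.017,0.0015,0.001,0,0,-0.115],[0.5,-0.017,-0.0005,0.001,0,0,-0.115],[0.5,-0.017,-0.0025,0.001,0,0,-0.115],[0.5,-0.0165,-0.0045,0.001,0,0,-0.115],[0.5,-0.016,-0.0065,0.001,0,0,-0.115],[0.5,-0.015,-0.0085,0.001,0,0,-0.115],[0.5,-0.014,-0.01,0.001,0,0,-0.115],[0.5,-0.0125,-0.0115,0.001,0,0,-0.115],[0.5,-0.008,-0.009,0.001,0,0,-0.08],[0.5,0,0,0,0,0,0]],
  ],
)

```text
clock: 16.05
position: [468.0, -164.4, 176.3]
ee_rot: [0.978, -0.209, 0.009, 0.003]
contact_force: [0.3, -0.1, 0.6]
gripper_width: 42.6
```

```bash
python3 -c "
from h import *
st();plan([464.5,-160,130],-23,0.5,2)"
```

```text
t 16.05 p [ 468.  -164.4  176.3] phi -24.1 z [ 0.017 -0.01  -1.   ] F [ 0.3 -0.1  0.6] M [0.01 0.02 0.  ] g 42.6 j [-0.    0.21 -0.4   0.01 -0.95  1.15]
[[0.5, -0.0029, -0.0013, 0.0231, 0.001, -0.01, -0.01], [0.5, -0.0027, -0.0013, 0.0231, 0.001, -0.01, -0.01]] step mm 23.33263611834917 deg 0.7900178223597242
```

>>> drive_tool(
  moves=[
    [[0.5,-0.005,-0.0025,0.022,0.002,-0.018,-0.018],[0.5,-0.001,0,0.022,0,0,0],[0.5,0,0,0,0,0,0],[0.5,0,0,0,0,0,0]],
  ],
)

```text
clock: 16.45
position: [466.6, -161.3, 134.1]
ee_rot: [0.979, -0.202, 0.004, 0.0]
contact_force: [0.1, -0.5, -0.2]
gripper_width: 42.7
```

Run:
```python
from h import *
st();plan([464.5,-160,101],-23,0.5,1)
T=wristT(); im,d=arm.get_image('wrist'); np.savez('pics/w9.npz',im=im,d=d,T=T); cv2.imwrite('pics/w9.png',im[:,:,::-1])
```

```text
t 16.45 p [ 466.6 -161.3  134.1] phi -23.3 z [ 0.008 -0.002 -1.   ] F [ 0.1 -0.5 -0.2] M [ 0.01 -0.02 -0.01] g 42.7 j [-0.    0.26 -0.45  0.   -0.85  1.16]
[[0.5, -0.0027, -0.0003, 0.0331, -0.001, -0.008, -0.006]] step mm 33.20443098115619 deg 0.5690922019574743
```

View pics/w9.png

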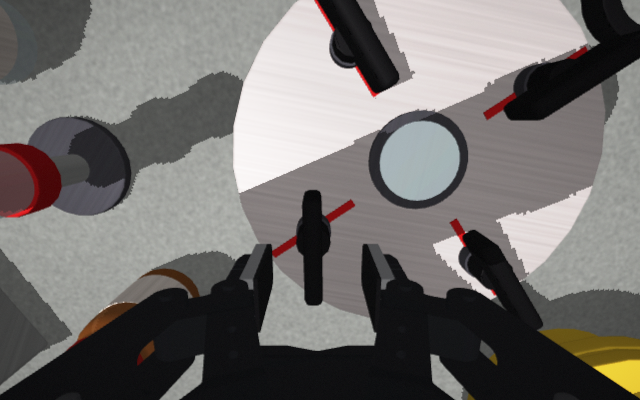

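The B blade (column 312) is centred, and the other three blades run along their red lines. I'll descend and grip.

>>> drive_tool(
  moves=[
    [[0.5,-0.002,-0.0005,0.015,0,-0.007,-0.005],[0.5,0,0,0.016,0,0,0],[0.5,0,0,0.001,0,0,0],[0,0,0,0,0,0,0],[0,0,0,0,0,0,0],[0,0,0,0,0,0,0],[0,0,0,0,0,0,0],[0,0,0,0,0,0,0]],
  ],
)

```text
clock: 17.3
position: [467.5, -159.1, 103.1]
ee_rot: [0.98, -0.201, 0.004, -0.003]
contact_force: [1.1, 0.3, -4.1]
gripper_width: 14.6
```

```bash
python3 -c "
from h import *
st()"
```

```text
t 17.3 p [ 467.5 -159.1  103.1] phi -23.2 z [ 0.008  0.004 -1.   ] F [ 1.1  0.3 -4.1] M [-0.02 -0.14  0.06] g 14.6 j [-0.    0.3  -0.48 -0.01 -0.78  1.17]
```

Now turn from −23° to about −83° (60°, 1.05 rad).

>>> drive_tool(
  moves=[
    [[0,0,0,0,0,0,0.08],[0,0,0,0,0,0,0.12],[0,0,0,0,0,0,0.12],[0,0,0,0,0,0,0.12],[0,0,0,0,0,0,0.12],[0,0,0,0,0,0,0.12],[0,0,0,0,0,0,0.12],[0,0,0,0,0,0,0.1],[0,0,0,0,0,0,0.06],[0,0,0,0,0,0,0.05],[0,0,0,0,0,0,0.05]],
  ],
)

```text
clock: 18.4
position: [465.5, -160.6, 103.1]
ee_rot: [0.73, -0.683, 0.001, -0.002]
contact_force: [-0.3, 0.8, -2.7]
gripper_width: 14.8
```

Run:
```python
from h import *
st()
T=wristT(); im,d=arm.get_image('wrist'); np.savez('pics/w10.npz',im=im,d=d,T=T); cv2.imwrite('pics/w10.png',im[:,:,::-1])
```

```text
t 18.4 p [ 465.5 -160.6  103.1] phi -86.2 z [ 0.005  0.002 -1.   ] F [-0.3  0.8 -2.7] M [ 0.23 -0.02  0.81] g 14.8 j [-0.    0.3  -0.49 -0.   -0.78  0.07]
```

View pics/w10.png

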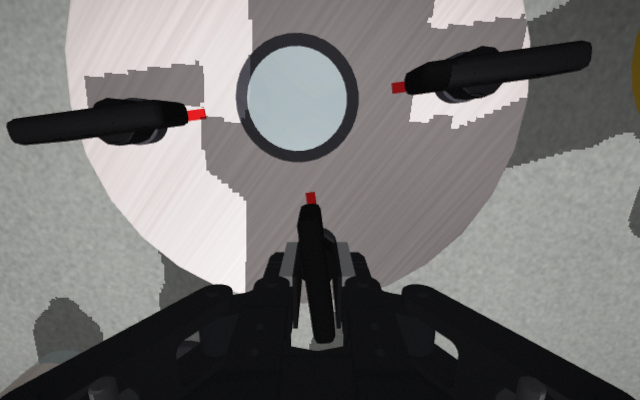

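Screw B is home (0.81 N·m). I'll release, lift high and verify all four by measurement.

>>> drive_tool(
  moves=[
    [[0.5,0,0,0,0,0,0],[0.5,0,0,0,0,0,0],[0.5,0,0,0,0,0,0],[0.5,0,0,-0.02,0,0,0],[0.5,0,0,-0.035,0,0,0],[0.5,-0.01,0,-0.04,0,0,0],[0.5,-0.02,0,-0.04,0,0,0],[0.5,-0.01,0,-0.035,0,0,0],[0.5,0,0,0,0,0,0],[0.5,0,0,0,0,0,0]],
  ],
)

```text
clock: 19.45
position: [462.5, -120.6, 282.5]
ee_rot: [0.73, -0.684, 0.002, -0.004]
contact_force: [-0.7, 0.5, -1.0]
gripper_width: 42.9
```

Run:
```python
from h import *
st()
T=wristT(); im,d=arm.get_image('wrist'); np.savez('pics/w11.npz',im=im,d=d,T=T); cv2.imwrite('pics/w11.png',im[:,:,::-1])
c=np.array([479.9,-235.4])
for w in wings(im,d,T,c):
    v=w[0]-c; rad=np.degrees(np.arctan2(v[1],v[0])); print(w[0].round(1),'ang',round(w[1],1),'wh',np.round(w[2],1),w[3],'r',np.hypot(*v).round(1),'radial',rad.round(1),'to go cw',((w[1]-rad+90)%180-90).round(1))
```

```text
t 19.45 p [ 462.5 -120.6  282.5] phi -86.3 z [ 0.009  0.003 -1.   ] F [-0.7  0.5 -1. ] M [-0.01  0.04  0.04] g 42.9 j [ 0.08  0.09 -0.25 -0.   -1.22 -0.02]
[ 404.8 -248.7] ang 11.3 wh [60.4 11.3] 982 r 76.3 radial -170.0 to go cw 1.2
[ 554.6 -219. ] ang 11.2 wh [60.7 11.3] 910 r 76.5 radial 12.3 to go cw -1.2
[ 465.1 -159.2] ang 101.4 wh [ 9.9 58.9] 671 r 77.7 radial 101.0 to go cw 0.5
```

View pics/w11.png

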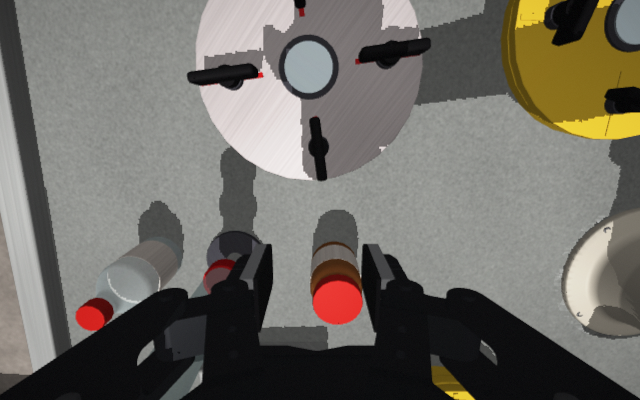

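The three blades in view are within about 1° of their radials; D was cut off at the edge here, but its red line was covered earlier. Next I'll measure the console from the top picture.

Run:
```python
from h import *
im=np.load('pics/top0.npz')['im']; hsv=cv2.cvtColor(im,cv2.COLOR_RGB2HSV).astype(int)
o=np.array([199,135])
D={n:ray_plane('top',[o+np.array(c)/7],63)[0,:2] for n,c in dict(black=(339,131),red=(351,441),white=(185,293),blue=(500,275)).items()}
c=sum(D.values())/4; print('knob',c.round(1))
for n,p in D.items(): v=p-c; print(n,p.round(1),'r',np.hypot(*v).round(1),'dir',np.degrees(np.arctan2(v[1],v[0])).round(1))
print(ray_plane('top',[[290,310]],0) if 0 else '')
z=np.load('pics/w11.npz'); P=cloud('wrist',z['d'],z['T'])
m=(z['d']>0)&(P[...,2]>120)&(P[...,2]<320)&(P[...,1]<80)&(P[...,1]>-60)&(P[...,0]>500)&(P[...,0]<640)
print('col pts',m.sum(),P[m].min(0),P[m].max(0))
st(); plan([425,50,285],-86,0.5,6)
```

```text
knob [512.6 241.9]
black [584.4 247.3] r 71.9 dir 4.3
red [440.4 235.4] r 72.5 dir -174.8
white [507.  314.3] r 72.6 dir 94.5
blue [518.7 170.7] r 71.5 dir -85.1

col pts 866 [550.04165353  -7.41925841 120.02293595] [587.99269509  22.04520961 256.90988372]
t 19.5 p [ 462.8 -120.9  282.9] phi -86.3 z [ 0.01   0.002 -1.   ] F [0.9 0.5 0.7] M [ 0.   -0.01 -0.05] g 42.5 j [ 0.08  0.09 -0.25 -0.   -1.22 -0.02]
[[0.5, -0.0288, 0.0044, -0.0004, -0.002, 0.0, -0.001], [0.5, -0.0288, 0.0044, -0.0004, -0.002, 0.0, -0.001], [0.5, -0.0288, 0.0044, -0.0004, -0.002, 0.0, -0.001], [0.5, -0.0288, 0.0044, -0.0004, -0.002, 0.0, -0.001], [0.5, -0.0288, 0.0043, -0.0004, -0.002, 0.0, -0.001], [0.5, -0.0288, 0.0043, -0.0004, -0.002, 0.0, -0.001]] step mm 29.172445003875616 deg 0.1065433474350274
```

>>> drive_tool(
  moves=[
    [[0.5,-0.025,0.01,0,0,0,0],[0.5,-0.03,0.01,0,0,0,0],[0.5,-0.03,0.005,0,0,0,0],[0.5,-0.03,0.002,0,0,0,0],[0.5,-0.03,0,0,0,0,0],[0.5,-0.03,0,0,0,0,0]],
  ],
)

```text
clock: 20.1
position: [420.8, 52.5, 275.2]
ee_rot: [0.726, -0.688, -0.001, 0.002]
contact_force: [0.5, 0.3, -0.5]
gripper_width: 42.5
```

```bash
python3 -c "
from h import *
st();plan([512,242,200],-40,0.5,8)"
```

```text
t 20.1 p [420.8  52.5 275.2] phi -86.9 z [-0.004 -0.002 -1.   ] F [ 0.5  0.3 -0.5] M [ 0.04 -0.06  0.03] g 42.5 j [ 0.51  0.   -0.37 -0.   -1.21 -0.46]
[[0.5, -0.0231, -0.0127, 0.0093, 0.001, 0.0, -0.102], [0.5, -0.0216, -0.015, 0.0093, 0.001, 0.0, -0.102], [0.5, -0.02, -0.0171, 0.0093, 0.001, 0.0, -0.102], [0.5, -0.0181, -0.0191, 0.0093, 0.001, 0.0, -0.102], [0.5, -0.0161, -0.0208, 0.0093, 0.001, 0.0, -0.102], [0.5, -0.0139, -0.0223, 0.0094, 0.001, 0.0, -0.102], [0.5, -0.0115, -0.0236, 0.0094, 0.001, 0.0, -0.102], [0.5, -0.0091, -0.0247, 0.0094, 0.001, 0.0, -0.102]] step mm 27.91536544418091 deg 5.863764025471752
```

>>> drive_tool(
  moves=[
    [[0.5,-0.023,-0.0125,0.009,0,0,-0.1],[0.5,-0.0215,-0.015,0.009,0,0,-0.1],[0.5,-0.02,-0.017,0.009,0,0,-0.1],[0.5,-0.018,-0.019,0.009,0,0,-0.1],[0.5,-0.016,-0.021,0.009,0,0,-0.1],[0.5,-0.014,-0.022,0.009,0,0,-0.1],[0.5,-0.0115,-0.0235,0.009,0,0,-0.1],[0.5,-0.005,-0.018,0.009,0,0,-0.06],[0.5,0,0,0,0,0,0],[0.5,0,0,0,0,0,0]],
  ],
)

```text
clock: 21.1
position: [506.2, 238.3, 183.6]
ee_rot: [0.935, -0.355, -0.009, 0.013]
contact_force: [0.0, 0.0, -0.4]
gripper_width: 43.2
```

Run:
```python
from h import *
st()
T=wristT(); im,d=arm.get_image('wrist'); np.savez('pics/w12.npz',im=im,d=d,T=T); cv2.imwrite('pics/w12.png',im[:,:,::-1])
```

```text
t 21.1 p [506.2 238.3 183.6] phi -41.6 z [-0.026 -0.018 -1.   ] F [ 0.   0.  -0.4] M [ 0.02 -0.09  0.03] g 43.2 j [ 0.73  0.33 -0.2  -0.   -1.07  0.12]
```

View pics/w12.png

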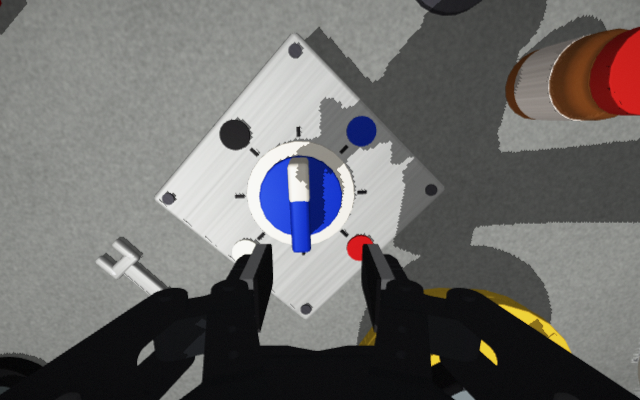

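The wrist view shows the pointer up at (298,180), blue at (361,131) just clockwise of it, black at (235,135), red at (359,247) and white at (245,250). I'll refine the axis from this view.

Run:
```python
from h import *
z=np.load('pics/w12.npz'); T=z['T']; im=z['im']
b=ray_plane('wrist',[[361,131]],63,T)[0,:2]; k=ray_plane('wrist',[[235,135]],63,T)[0,:2]
print('blue',b,'black',k,np.hypot(*(b-k)))
# axis: midpoint of disc chord + 72/sqrt2 perpendicular
hsv=cv2.cvtColor(im,cv2.COLOR_RGB2HSV)
m=cv2.inRange(hsv,(105,150,40),(130,255,255)); m[:150]=0; m[260:]=0
n,l,s,_=cv2.connectedComponentsWithStats(m); i=1+s[1:,4].argmax(); 
mid=(b+k)/2; v=b-k; v/=np.hypot(*v); perp=np.array([v[1],-v[0]]) ; perp=perp if perp@(np.array([512,242])-mid)>0 else -perp
c=mid+perp*72/np.sqrt(2); print('axis from discs',c)
# white ring outline
P=cloud('wrist',z['d'],T); mm=((P[...,2]>66)&(P[...,2]<125)&(np.hypot(P[...,0]-512,P[...,1]-242)<55)&(im.max(2)>0)).astype(np.uint8)
cs,_=cv2.findContours(mm,cv2.RETR_EXTERNAL,cv2.CHAIN_APPROX_NONE); q=max(cs,key=cv2.contourArea)
Q=ray_plane('wrist',q[:,0],74,T)[:,:2]; (cc,r)=cv2.minEnclosingCircle(Q.astype(np.float32)); print('blue disc',cc,r)
# bar axis top end points
E=ray_plane('wrist',[[298,158]],110,T)[0,:2]; F=ray_plane('wrist',[[301,250]],110,T)[0,:2]; print('bar ends',E,F,np.hypot(*(E-F)),'mid',(E+F)/2,'dir',np.degrees(np.arctan2(*(E-F)[::-1])))
plan([512,242,130],-40,0.5,2)
```

```text
blue [521.34034147 171.16425919] black [586.01889354 248.70116321] 100.97171179353947
axis from discs [514.58416577 242.54475888]
blue disc (513.4006958007812, 243.33050537109375) 46.521400451660156
bar ends [542.68338921 218.67962705] [491.89105829 262.14185762] 66.84928097289146 mid [517.28722375 240.41074233] dir -40.553104570815904
[[0.5, 0.0011, -0.0043, 0.0267, 0.015, 0.004, -0.014], [0.5, 0.0011, -0.0039, 0.0267, 0.015, 0.004, -0.014]] step mm 27.025382166145587 deg 1.206631235200167
```

>>> drive_tool(
  moves=[
    [[0.5,0.003,-0.009,0.02,0.03,0.008,-0.02],[0.5,0.002,0,0.025,0,0,0],[0.5,0,0,0.01,0,0,0],[0.5,0,0,0,0,0,0]],
  ],
)

```text
clock: 21.55
position: [515.5, 238.4, 129.0]
ee_rot: [0.938, -0.348, 0.001, -0.001]
contact_force: [0.2, 0.4, 0.5]
gripper_width: 42.6
```

Run:
```python
from h import *
st();plan([513.8,242,84],-40.5,0.5,1)
T=wristT(); im,d=arm.get_image('wrist'); np.savez('pics/w13.npz',im=im,d=d,T=T); cv2.imwrite('pics/w13.png',im[:,:,::-1])
```

```text
t 21.55 p [515.5 238.4 129. ] phi -40.7 z [ 0.003  0.002 -1.   ] F [0.2 0.4 0.5] M [-0.05 -0.   -0.03] g 42.6 j [ 0.72  0.38 -0.28  0.   -0.91  0.14]
[[0.5, -0.0037, -0.0014, 0.045, -0.003, -0.001, -0.003]] step mm 45.216853992174 deg 0.2732879845023015
```

View pics/w13.png

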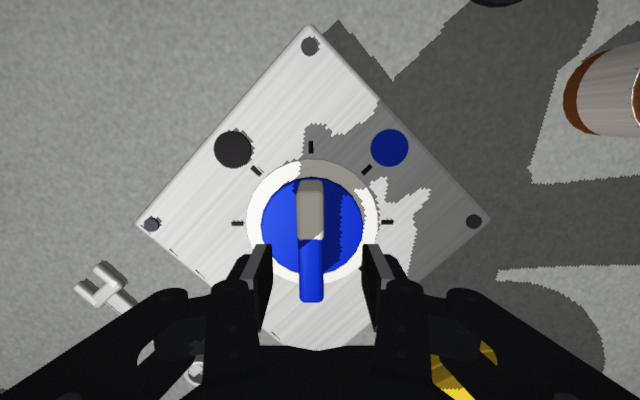

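The bar (column 312) sits about 1.5–2 mm left of the pad centre (318), matching the computed correction. I'll descend and grip.

>>> drive_tool(
  moves=[
    [[0.5,-0.003,-0.0015,0.015,-0.002,0,0],[0.5,-0.001,0,0.015,0,0,0],[0.5,0,0,0.013,0,0,0],[0.5,0,0,0.002,0,0,0],[0,0,0,0,0,0,0],[0,0,0,0,0,0,0],[0,0,0,0,0,0,0],[0,0,0,0,0,0,0],[0,0,0,0,0,0,0]],
  ],
)

```text
clock: 22.5
position: [516.3, 242.8, 90.9]
ee_rot: [0.938, -0.347, 0.004, -0.004]
contact_force: [0.8, 0.8, -2.2]
gripper_width: 12.8
```

Run:
```python
from h import *
st()
```

```text
t 22.5 p [516.3 242.8  90.9] phi -40.7 z [ 0.011  0.005 -1.   ] F [ 0.8  0.8 -2.2] M [-0.23  0.02  0.14] g 12.8 j [ 0.73  0.43 -0.32  0.   -0.81  0.13]
```

>>> drive_tool(
  moves=[
    [[0,0,0,0,0,0,0.08],[0,0,0,0,0,0,0.12],[0,0,0,0,0,0,0.12],[0,0,0,0,0,0,0.12],[0,0,0,0,0,0,0.12],[0,0,0,0,0,0,0.12],[0,0,0,0,0,0,0.08],[0,0,0,0,0,0,0],[0,0,0,0,0,0,0]],
  ],
)

```text
clock: 23.4
position: [515.6, 242.3, 90.9]
ee_rot: [0.733, -0.68, 0.002, -0.004]
contact_force: [0.0, -0.9, -1.5]
gripper_width: 12.7
```

Run:
```python
from h import *
st()
T=wristT(); im,d=arm.get_image('wrist'); np.savez('pics/w14.npz',im=im,d=d,T=T); cv2.imwrite('pics/w14.png',im[:,:,::-1])
```

```text
t 23.4 p [515.6 242.3  90.9] phi -85.8 z [ 0.009  0.002 -1.   ] F [ 0.  -0.9 -1.5] M [-0.32  0.05  0.03] g 12.7 j [ 0.73  0.43 -0.32  0.01 -0.82 -0.66]
```

View pics/w14.png

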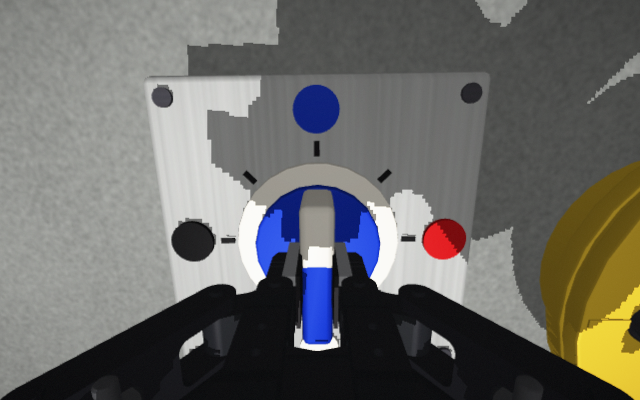

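The white end points straight at the blue disc (316,108). I'll release, lift and check.

>>> drive_tool(
  moves=[
    [[0.5,0,0,0,0,0,0],[0.5,0,0,0,0,0,0],[0.5,0,0,0,0,0,0],[0.5,0,0,0,0,0,0],[0.5,0,0,-0.02,0,0,0],[0.5,0,0,-0.035,0,0,0],[0.5,-0.01,0,-0.04,0,0,0],[0.5,0,0,-0.04,0,0,0],[0.5,0,0,0,0,0,0],[0.5,0,0,0,0,0,0],[0.5,0,0,0,0,0,0]],
  ],
)

```text
clock: 24.55
position: [515.0, 253.3, 233.1]
ee_rot: [0.734, -0.679, 0.003, -0.007]
contact_force: [0.7, -0.2, -0.8]
gripper_width: 42.9
```

Run:
```python
from h import *
st()
T=wristT(); im,d=arm.get_image('wrist'); np.savez('pics/w15.npz',im=im,d=d,T=T); cv2.imwrite('pics/w15.png',im[:,:,::-1])
im,d=arm.get_image('top'); np.savez('pics/top2.npz',im=im,d=d); cv2.imwrite('pics/top2.png',im[:,:,::-1])
c=im[147:231,348:448,::-1]; cv2.imwrite('pics/cov2.png',cv2.resize(c,None,fx=7,fy=7,interpolation=cv2.INTER_CUBIC))
```

```text
t 24.55 p [515.  253.3 233.1] phi -85.6 z [ 0.014  0.006 -1.   ] F [ 0.7 -0.2 -0.8] M [-0.03  0.04  0.01] g 42.9 j [ 0.74  0.29 -0.13  0.01 -1.14 -0.67]
```

View pics/w15.png

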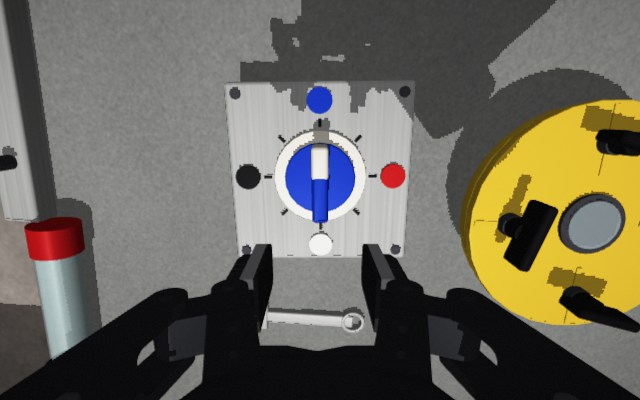

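View pics/top2.png

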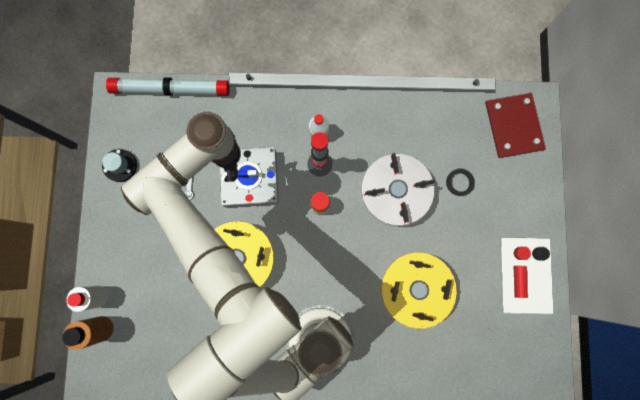

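View pics/cov2.png

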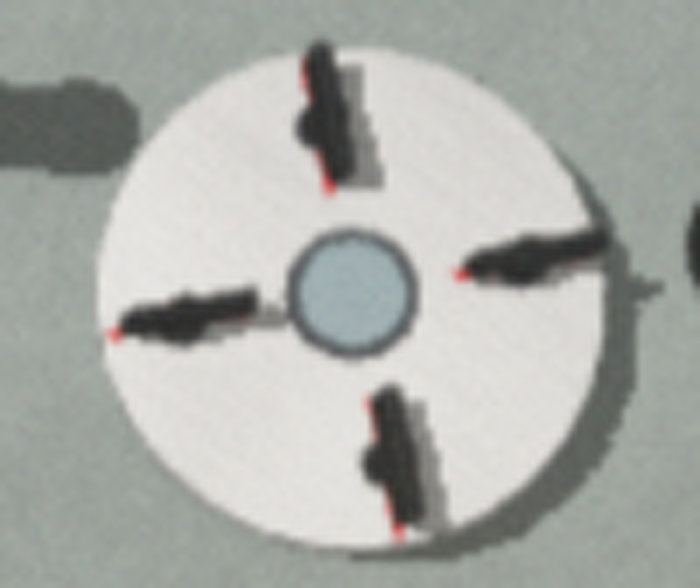

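All four blades lie along their red lines. The knob's bar (column 320) points at the blue disc (319,99). The flask, jar, ring and column appear at the same pixels as before, and the wrench, hidden by the arm in the top view, lies undisturbed in the wrist view. I'm handing the job in.

```bash
python3 -c "
from h import *
arm.job_done(); st()"
```

```text
the job is handed in; nothing more can be done
the job is handed in; nothing more can be done
```

I tightened all four wing screws in cross order, turned the selector to the blue disc and let go. The job was handed in at about 24.7 s of the 72 s allowed. It reports no verdict, so the result rests on my checks below.

- **Screws:** I did the +x screw (far from the base), then the one opposite, then the −y and the +y screw. Each was turned clockwise to its hard stop, where the wrist torque rose to 0.7–0.8 N·m. Three of the four blades measured within about 1.2° of radial. The −y screw was cut off in that measuring view, so I checked it only by eye: its blade lay over the red line in the close view and in the final top view.
- **Selector:** I turned it 45° clockwise from its closed start straight to blue, so it never came near red. After release the last wrist picture shows the white end pointing at the blue disc.
- **Surroundings:** The flask, jar, clamp ring and column are where they were in the top picture. The wrench was mostly hidden by the arm there, but it looked undisturbed in the wrist picture. The arm stayed clear of the column. The gripper ended open, about 140 mm above the knob, touching nothing.
- **Disagreements:** The blades sat about 2 mm closer to the cover's centre than the stated 78 mm. The gripper read 15–17 mm on the 10 mm blades, probably because it caught the hub on the first screw. Neither affected the turning.

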